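# Clamp a moulded casting in the crank vise

## Task

Stand the small moulded cast-stone block on the bed of the vise between the jaws, moulding up, its broad faces towards the jaws and about midway along them. Then take the crank by its spinning grip and wind it clockwise until the padded jaws hold the block firmly and squarely; the cast stone is brittle, so stop when the crank has clearly stiffened, do not crush it, and let go. Leave the other things on the bench where they are.

Things in the scene. Friction and masses are not known exactly. Their poses are not given: they have to be found in the camera images.
- vise: Grey machine vise on a 150 wide, 70 high timber plinth. Origin: bench level on its long centre line; x along the screw, from the crank end to the far jaw; z up. Bed 94 wide, top at z = 125, x = -85 to 165, a 34 wide channel down its middle. Jaws y = -55 to 55, tops at z = 176. The far jaw is fixed; its padded face looks to -x, set anywhere from x = 85 to 95, not tracked.
- front_jaw: The sliding jaw, on the crank's side. Origin: foot of its rubber-padded face, which looks to the far jaw (+x), on the centre line at bed height; axes as the vise's. The screw drives it along +x (closing) by 3.0 mm per radian of crank, 18.8 mm per turn. The jaws start 71 to 96 apart.
- screw_end (a point): The crank's pivot, fixed to the vise: on the screw axis (along vise x, at y = 0, z = 110) where the crank's arm turns, x = -114. Turning the crank freely takes 5 to 6.5 N of push at the grip. Once the pads bite, it climbs by about 11 N per radian: 9 to 13 N is a good clamping, which stays when the crank is let go; beyond about 16 N the casting is crushed.
- crank (a joint): Angle of the vise's crank, rad, over several turns: 0, 6.28.. with the arm straight up. It grows, and the jaws close, as the crank is wound clockwise seen from the crank end (the robot's side): from straight up the grip goes to the vise's -y side. 3 to 8 at the start.
- crank_grip (a point): Where to hold the crank: middle of its black round grip, 26 thick, 85 long, parallel to the screw, standing out from the arm towards the robot and spinning freely on its pin. On the grip's axis, 75 mm from the screw axis, 52 out from the arm's outer face (vise x = -172); axes turn with the grip. Pinched from above it can go all the way round, lowest 35 over the bench.
- casting: The block to clamp: off-white cast stone, 46 thick (x), 64 long (y), 79 high, origin at the centre of its underside, z up. The broad faces, flat from the foot to 50 up, go to the jaws; above is a moulding along y: inset step, round bead, flat fillet on top. The end faces are flat over the whole height, 64 apart. 0.3 to 0.6 kg.
- offcut: Bystander: plain off-white slab without moulding, 95 x 70 x 40 high, lying flat; origin at the centre of its underside.
- spray: Bystander: grey bottle, 72 across, 190 high; origin at the centre of its underside.
- tub: Bystander: white open tub, 110 across, 90 high; origin at the centre of its underside.
Mind the look-alikes: they are no part of the job. What is shaped like the casting but brown or purple is not meant.

How it is judged:
By the outcome, as a careful person would: the job done as asked, in the order asked, and still so for the second after the job is handed in, with the robot touching nothing.
It also fails if it takes over 72 s, if anything falls off the work surface, if the arm or the gripper's body presses on something with over 40 N, if the wrist force passes 120 N, or if a joint passes its speed limit or range.

## Robot

A 6-joint arm with a two-finger parallel gripper is mounted at the origin on the work surface. World frame = base frame: x ahead of the robot, y to its left, z up, the work surface at z = 0. Lengths are in m, angles in rad, forces in N, time in s.
With the tool pointing down it reaches from about 0.275 to 0.75 m from the base axis. Payload 10.2 kg.
Tool frame: the origin (TCP) lies midway between the tips of the shut fingers; the grasp point (between the pads) lies 19 mm behind it; z points along the fingers, y is the line along which they close (so a half turn about z gives the same grasp; the last joint's range is limited). The gripper opens to 85 mm and grips with 20 to 120 N. Pads are 22 mm wide; open, the fingers measure 114 mm over their backs; the gripper's body (76 mm by 85 mm) begins 54 mm behind the grasp point. The pads swing forward as they close: fully open they stand 13 mm farther back than shut.
Start: joints at [1.103, 0.313, 1.498, -0, 1.331, -0.223], TCP at [0.127, 0.509, 0.231] pointing down, gripper open.
Joint ranges: [-2.94, 2.94], [-0.97, 2.17], [0.19, 2.56], [-1.23, 4.37], [0.02, 3.11], [-2.88, 2.88]. Speed limits (rad/s): [2.39, 2.39, 3.01, 3.14, 3.14, 3.14].

## Interface

Orientations are given as a 3x3 rotation matrix whose columns are the frame's x, y, z axes.
In Python, from cell import r gives the robot as it stands. The module is installed in compiled form; this text tells all that it offers.
- The arm moves only by the tool servo_tool, never from a script. Its argument "motion" is a list of rows, each an object with "fingers": the opening, from -1 (shut) to 1 (fully open); "delta_pos": the shift along the world's x, y, z in mm, a list of three; "roll": the turn about the world's z in rad. A call has exactly 8 rows; each row is the pose to reach, as a shift and turn from the pose commanded when the call began; what a row does not reach only later rows make up. A row lasts 1/10 s, in which the tool goes at most 50 mm and 8.59 degrees, less where a joint would pass 70% of its speed; a pose out of reach is approached as far as the arm can. A call with a gripper value outside its range is refused whole. The fingers move at their own pace and stop on an object; the grip force is fixed at half the most. Time passes only in rows, so rows that repeat a pose let the fingers close, or fill a call up. It gives the time, the measured TCP pose, the force, the opening and the grip force at its end, in the units of the state.
- r.sense(): the state, without advancing time (a new reading comes with each control period).
- r.read_camera(name): name is "side" or "top"; returns a dict with "image" (384x512x3 uint8, red, green, blue), "fx", "fy", "cx", "cy" (pixels), "R" (3x3) and "t" (3): a world point X has camera coordinates R X + t. Camera axes: x right, y down, z forward; pixel columns grow to the right and rows downward; lengths in m; the calibration is good to about 2 mm. A picture is of the moment at which its call begins. There is no depth.
- r.job_done(): hands the job in; it is judged then, once.
The state is a dict: "clock": time; "qpos": joint angles; "joint_vel": joint speeds; "joint_efforts": joint torques, N m; "eef_pos": TCP position; "ee_rot": TCP orientation; "ft_force": force on the tool from outside, world axes, zero at the start; "ft_torque": the same for the moment, N m; "gripper_width": finger opening in m; "grip_force": force on a finger pad.
Only numpy, scipy, OpenCV 4.12 (cv2) and the standard library are available. Lean on these libraries where they do the work, as an engineer would, in place of code of your own. Each camera call takes 0.05 s, during which the arm holds its last target. There are 200 camera calls.

## Working session

There is one attempt and no reset: what is moved stays moved. The work goes in short steps, Python scripts to look and compute and a tool call to move; the robot and the scene stay as the last step left them, time stands still between calls to the robot, and variables do not carry over. Pictures are saved under pics/ and viewed, at most 10 in all, crops included, and the job is handed in when it is done.

Besides the shell and the picture viewer there is one more tool, called after "Emit:" by a JSON object that holds its "method" and its "body". servo_tool: Moves the arm, as the interface text tells. Its arguments: {"type":"object","properties":{"motion":{"type":"array"}},"required":["motion"]}

```bash
mkdir -p pics; python3 - <<'E'
from cell import r
import cv2,numpy as np,pickle
d={}
for n in("side","top"):
    c=r.read_camera(n); d[n]=c
    cv2.imwrite(f"pics/{n}0.png",cv2.resize(c["image"][:,:,::-1],(768,576),interpolation=cv2.INTER_CUBIC))
    print(n,c["fx"],c["fy"],c["cx"],c["cy"],"C",np.round(-c["R"].T@c["t"],3),"R",np.round(c["R"],3).tolist())
pickle.dump(d,open("d0.pkl","wb"))
s=r.sense();print(s["clock"],s["eef_pos"],s["ee_rot"],s["gripper_width"],s["ft_force"])
E
```

```text
side 382.80005193585964 382.80005193585964 262.82130756160905 191.26929620812186 C [0.334 0.852 0.751] R [[-0.971, -0.241, 0.009], [-0.145, 0.554, -0.82], [0.193, -0.797, -0.572]]
top 456.20370652616197 456.20370652616197 257.34107993378797 193.53961719983883 C [0.384 0.021 1.255] R [[-0.014, -1.0, -0.013], [-0.99, 0.016, -0.141], [0.141, 0.011, -0.99]]
0.1 [0.12715072 0.50913915 0.23079371] [[-9.70187807e-01  2.42353778e-01 -5.14816487e-04]
 [ 2.42354199e-01  9.70187280e-01 -1.04123041e-03]
 [ 2.47122282e-04 -1.13495699e-03 -9.99999325e-01]] 0.08499948588836263 [-0.39719847 -0.87671811 -0.04557672]
```

View pics/side0.png

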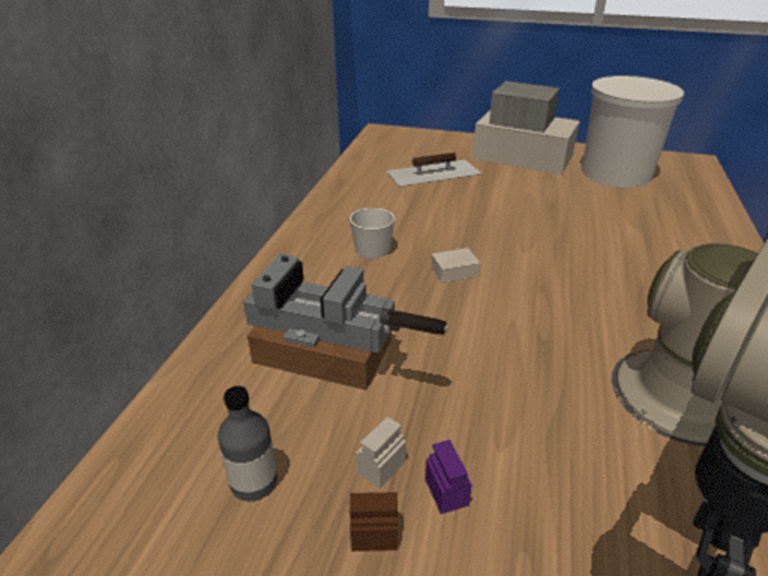

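View pics/top0.png

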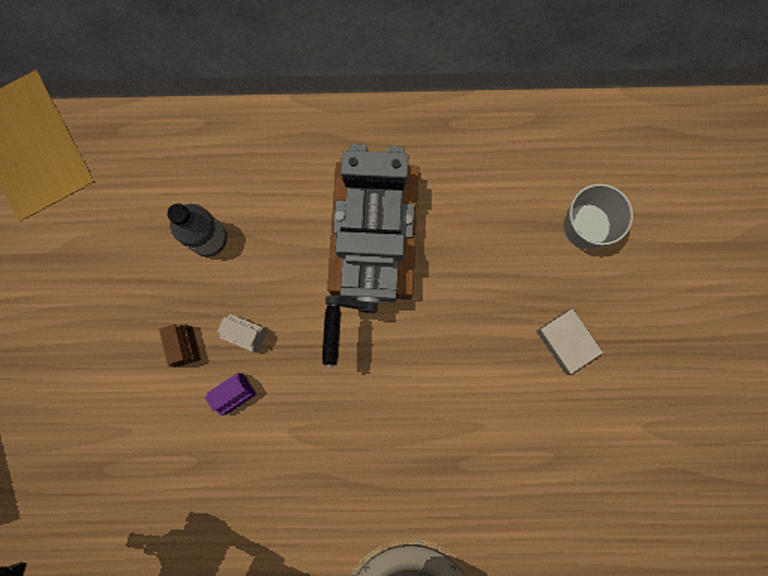

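Top view at 768x576: a white moulded block at (242,333), a brown one at (180,345), a purple one at (230,393), and a plain slab at (570,341). The vise is centred near (373,225), and its crank arm points to the image left (+y), with the grip at (331,335). In the side view the white moulded block is at (382,452).

Candidates for the casting (top-view pixels): white moulded (242,333), brown (180,345), purple (230,393), plain slab = offcut (570,341). I choose the white moulded one and will check it in a close crop.

```bash
cat > h.py <<'E'
import numpy as np,cv2
def cam(c): return np.array([[c["fx"],0,c["cx"]],[0,c["fy"],c["cy"]],[0,0,1]])@np.c_[c["R"],c["t"]]
def ray(c,uv,z):
    "world point at height z on pixel's ray"
    o=-c["R"].T@c["t"]; d=c["R"].T@np.array([(uv[0]-c["cx"])/c["fx"],(uv[1]-c["cy"])/c["fy"],1])
    return o+d*(z-o[2])/d[2]
def tri(a,ua,b,ub):
    X=cv2.triangulatePoints(cam(a),cam(b),np.array(ua,float).reshape(2,1),np.array(ub,float).reshape(2,1))[:,0]
    return X[:3]/X[3]
def crop(c,u,v,w,h,k):
    im=cv2.resize(c["image"][v:v+h,u:u+w,::-1],None,fx=k,fy=k,interpolation=cv2.INTER_CUBIC).copy()
    for i in range(0,w,10):
        cv2.line(im,(i*k,0),(i*k,6),(0,255,255),1)
        if i%20==0: cv2.putText(im,str(u+i),(i*k,16),0,.35,(0,255,255),1)
    for j in range(0,h,10):
        cv2.line(im,(0,j*k),(6,j*k),(0,255,255),1)
        if j%20==0: cv2.putText(im,str(v+j),(8,j*k+4),0,.35,(0,255,255),1)
    return im
E
python3 - <<'E'
import pickle; from h import *
d=pickle.load(open("d0.pkl","rb")); s,t=d["side"],d["top"]
a=np.vstack([np.hstack([crop(s,220,270,80,60,5),crop(t,125,195,80,60,5)]),np.hstack([crop(s,160,165,132,99,3),crop(t,190,92,132,99,3)])])
cv2.imwrite("pics/crop1.png",a[:600,:800])
for n,c,(x0,y0,x1,y1) in(("side",s,(230,270,280,330)),("top",t,(140,200,185,240))):
    im=cv2.cvtColor(np.ascontiguousarray(c["image"]),cv2.COLOR_RGB2HSV)
    m=np.zeros(im.shape[:2],np.uint8); m[y0:y1,x0:x1]=((im[y0:y1,x0:x1,1]<70)&(im[y0:y1,x0:x1,2]>80))*255
    k=max(cv2.findContours(m,0,2)[0],key=cv2.contourArea); print(n,cv2.contourArea(k),cv2.approxPolyDP(k,1.5,True)[:,0].tolist(),cv2.minAreaRect(k))
E
```

```text
Traceback (most recent call last):
ValueError: all the input array dimensions except for the concatenation axis must match exactly, but along dimension 1, the array at index 0 has size 800 and the array at index 1 has size 792
```

```bash
python3 - <<'E'
import pickle; from h import *
d=pickle.load(open("d0.pkl","rb")); s,t=d["side"],d["top"]
a=np.vstack([np.hstack([crop(s,220,270,80,60,5),crop(t,125,195,80,60,5)])[:,:800],np.hstack([crop(s,160,165,133,100,3),crop(t,190,92,133,100,3),np.zeros((300,2,3),np.uint8)])])
cv2.imwrite("pics/crop1.png",a[:600,:800])
for n,c,(x0,y0,x1,y1) in(("side",s,(230,270,280,330)),("top",t,(140,200,185,240))):
    im=cv2.cvtColor(np.ascontiguousarray(c["image"]),cv2.COLOR_RGB2HSV)
    m=np.zeros(im.shape[:2],np.uint8); m[y0:y1,x0:x1]=((im[y0:y1,x0:x1,1]<70)&(im[y0:y1,x0:x1,2]>80))*255
    k=max(cv2.findContours(m,0,2)[0],key=cv2.contourArea); print(n,cv2.contourArea(k),cv2.approxPolyDP(k,1.5,True)[:,0].tolist(),cv2.minAreaRect(k))
E
```

```text
side 977.0 [[258, 278], [240, 295], [241, 298], [238, 301], [238, 314], [252, 324], [269, 307], [270, 294], [265, 288], [267, 284]] ((254.75003051757812, 301.2500305175781), (29.698482513427734, 41.719295501708984), 45.0)
top 384.5 [[149, 212], [145, 220], [147, 225], [168, 233], [168, 226], [174, 218], [155, 210]] ((158.9224090576172, 220.6810302734375), (26.392597198486328, 17.33245086669922), 23.198589324951172)
```

View pics/crop1.png

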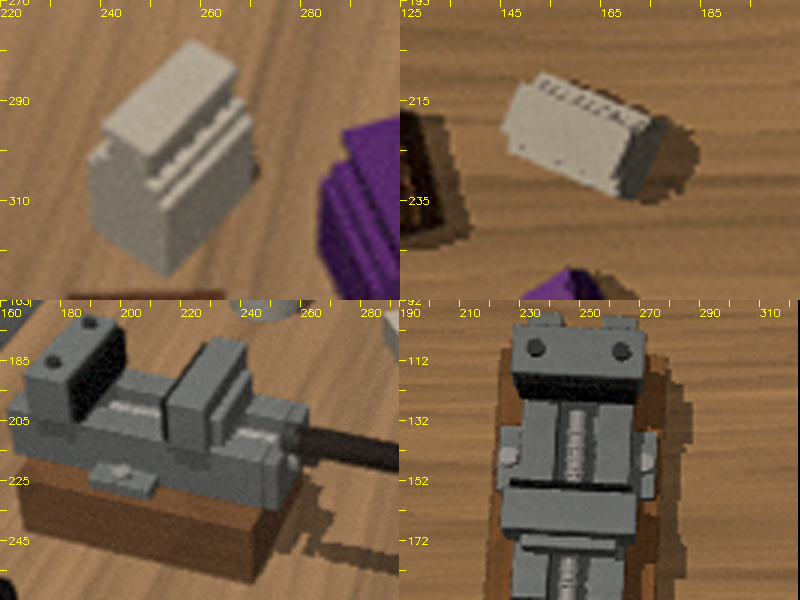

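The crop shows that the white block has a step, bead and fillet on top and stands upright. Its fillet corners in the side view are (258,278), (267.5,283.5), (249.5,301) and (240.5,295). The front jaw's pad edge in the top view is at row 154 and the fixed jaw's face edge is at about row 118.

```bash
python3 - <<'E'
import pickle; from h import *
d=pickle.load(open("d0.pkl","rb")); s,t=d["side"],d["top"]
np.set_printoptions(precision=4,suppress=True)
S=lambda X,Y:(220+X/5-.4,270+Y/5-.4); T=lambda X,Y:(125+(X-400)/5-.4,195+Y/5-.4)
print("fillet side z=.079"); P=[ray(s,S(*p),.079) for p in((193,40),(238,68),(150,157),(103,127))]; print(np.array(P)); print("c",np.mean(P,0))
print("base side z=0"); B=[ray(s,S(*p),0) for p in((165,277),(92,235),(254,178))]; print(np.array(B))
print("top baseend z=0",[ray(t,T(*p),0) for p in((632,199),(664,124))])
print("tri bottom corner"); print(tri(s,S(165,277),t,T(632,199)) ,tri(s,S(254,178),t,T(664,124)))
V=lambda X,Y:(160+X/3-.3,165+(Y-300)/3-.3); W=lambda X,Y:(190+(X-400)/3-.3,92+(Y-300)/3-.3)
print("front jaw top pad-edge corners (top)",[ray(t,W(*p),.176) for p in((505,484),(636,486))])
print("fixed jaw face corners (top)",[ray(t,W(*p),.176) for p in((514,376),(643,381))])
print("fixed jaw back corners",[ray(t,W(*p),.176) for p in((514,327),(645,331))])
print("side: front jaw (+x,+y),( +x,-y)", [ray(s,V(*p),.176) for p in((169,382),(208,338))], "fixed jaw face",[ray(s,V(*p),.176) for p in((71,365),(124,322))])
# grip by dark mask both views
for n,c,b in(("side",s,(255,205,302,225)),("top",t,(210,196,232,248))):
    x0,y0,x1,y1=b; im=c["image"][y0:y1,x0:x1].max(2); m=((im<60)*255).astype(np.uint8)
    k=max(cv2.findContours(m,0,2)[0],key=cv2.contourArea); R=cv2.boxPoints(cv2.minAreaRect(k))+[x0,y0]; print(n,cv2.contourArea(k),R.tolist())
E
```

```text
fillet side z=.079
[[0.486  0.258  0.079 ]
 [0.4618 0.2692 0.079 ]
 [0.4872 0.3277 0.079 ]
 [0.5117 0.317  0.079 ]]
c [0.4867 0.293  0.079 ]
base side z=0
[[0.4805 0.3297 0.    ]
 [0.5194 0.3161 0.    ]
 [0.4535 0.2657 0.    ]]
top baseend z=0 [array([0.4531, 0.2737, 0.    ]), array([0.4942, 0.2565, 0.    ])]
tri bottom corner
[ 0.4709  0.288  -0.0572] [ 0.479   0.2572 -0.0117]
front jaw top pad-edge corners (top) [array([0.6382, 0.1103, 0.176 ]), array([0.6348, 0.0046, 0.176 ])]
fixed jaw face corners (top) [array([0.7284, 0.1026, 0.176 ]), array([ 0.7222, -0.0026,  0.176 ])]
fixed jaw back corners [array([0.77  , 0.1024, 0.176 ]), array([ 0.7646, -0.005 ,  0.176 ])]
side: front jaw (+x,+y),( +x,-y) [array([0.6446, 0.0853, 0.176 ]), array([0.6337, 0.0094, 0.176 ])] fixed jaw face [array([0.7375, 0.0824, 0.176 ]), array([0.7186, 0.003 , 0.176 ])]
side 340.5 [[253.4117660522461, 218.3529396057129], [257.0, 203.99999952316284], [297.0, 214.0], [293.4117660522461, 228.3529396057129]]
top 437.0 [[214.2290163040161, 241.95025634765625], [217.23005199432373, 195.43419873714447], [231.4932632446289, 196.3544044494629], [228.49222946166992, 242.8704605102539]]
```

```bash
python3 - <<'E'
import pickle; from h import *
d=pickle.load(open("d0.pkl","rb")); s,t=d["side"],d["top"]
np.set_printoptions(precision=4,suppress=True)
S=lambda X,Y:(220+X/5-.4,270+Y/5-.4); T=lambda X,Y:(125+(X-400)/5-.4,195+Y/5-.4)
V=lambda X,Y:(160+X/3-.3,165+(Y-300)/3-.3); W=lambda X,Y:(190+(X-400)/3-.3,92+(Y-300)/3-.3)
print("foot corner",tri(s,S(254,178),t,T(632,199)),"fillet -x-y corner",tri(s,S(238,68),t,T(618,192)))
print("frontjaw pad top +y,-y",tri(s,V(169,382),t,W(505,484)),tri(s,V(208,338),t,W(636,486)))
print("fixed face top +y,-y",tri(s,V(71,365),t,W(514,376)),tri(s,V(124,322),t,W(643,381)))
print("fixed back top +y", tri(s,V(33,352),t,W(514,327)))
e=tri(s,(295.2,221.2),t,(221.4,242.4)); print("grip outer end",e)
print("grip axis at z", [ray(t,p,e[2]) for p in((221.4,242.4),(224.4,195.9))])
E
```

```text
foot corner [0.4525 0.2721 0.0082] fillet -x-y corner [0.4567 0.2663 0.0761]
frontjaw pad top +y,-y [0.6344 0.1089 0.1937] [0.6355 0.0045 0.1727]
fixed face top +y,-y [0.7252 0.1019 0.1903] [ 0.7226 -0.0029  0.1721]
fixed back top +y [0.7624 0.1008 0.1975]
grip outer end [0.4252 0.1213 0.1512]
grip axis at z [array([0.4238, 0.1212, 0.1512]), array([0.5368, 0.1135, 0.1512])]
```

Emit:
{"method": "servo_tool", "body": {"motion": [{"fingers": 1, "delta_pos": [45, -25, 0], "roll": -0.1}, {"fingers": 1, "delta_pos": [90, -55, 0], "roll": -0.16}, {"fingers": 1, "delta_pos": [135, -80, 0], "roll": -0.16}, {"fingers": 1, "delta_pos": [180, -105, 0], "roll": -0.16}, {"fingers": 1, "delta_pos": [225, -135, 0], "roll": -0.16}, {"fingers": 1, "delta_pos": [270, -160, 0], "roll": -0.16}, {"fingers": 1, "delta_pos": [315, -190, 0], "roll": -0.16}, {"fingers": 1, "delta_pos": [359, -216, -30], "roll": -0.16}]}}

```text
clock: 0.9
eef_pos: [0.4689, 0.3041, 0.213]
ee_rot: [[-0.919, 0.394, 0.004], [0.394, 0.919, 0.002], [-0.003, 0.003, -1.0]]
ft_force: [0.3, 2.1, 0.3]
gripper_width: 0.0856
grip_force: 0.0
```

Emit:
{"method": "servo_tool", "body": {"motion": [{"fingers": 1, "delta_pos": [0, 0, -20], "roll": 0}, {"fingers": 1, "delta_pos": [0, 0, -60], "roll": 0}, {"fingers": 1, "delta_pos": [0, 0, -100], "roll": 0}, {"fingers": 1, "delta_pos": [0, 0, -140], "roll": 0}, {"fingers": 1, "delta_pos": [0, 0, -171], "roll": 0}, {"fingers": 1, "delta_pos": [0, 0, -171], "roll": 0}, {"fingers": -1, "delta_pos": [0, 0, -171], "roll": 0}, {"fingers": -1, "delta_pos": [0, 0, -171], "roll": 0}]}}

```text
clock: 1.7
eef_pos: [0.467, 0.3055, 0.0428]
ee_rot: [[-0.919, 0.394, 0.002], [0.394, 0.919, 0.0], [-0.002, 0.001, -1.0]]
ft_force: [-5.1, -4.9, 10.9]
gripper_width: 0.0613
grip_force: 62.1
```

Emit:
{"method": "servo_tool", "body": {"motion": [{"fingers": -1, "delta_pos": [0, 0, 0], "roll": 0}, {"fingers": -1, "delta_pos": [0, 0, 0], "roll": 0}, {"fingers": -1, "delta_pos": [0, 0, 0], "roll": 0}, {"fingers": -1, "delta_pos": [0, 0, 0], "roll": 0}, {"fingers": -1, "delta_pos": [0, 0, 5], "roll": 0}, {"fingers": -1, "delta_pos": [0, 0, 20], "roll": 0}, {"fingers": -1, "delta_pos": [0, 0, 45], "roll": 0}, {"fingers": -1, "delta_pos": [0, 0, 80], "roll": 0}]}}

```text
clock: 2.5
eef_pos: [0.4656, 0.3052, 0.1211]
ee_rot: [[-0.919, 0.394, -0.002], [0.394, 0.919, -0.0], [0.002, -0.001, -1.0]]
ft_force: [0.3, 0.5, -3.6]
gripper_width: 0.0605
grip_force: 66.3
```

```bash
python3 - <<'E'
from cell import r; from h import *; import pickle
s=r.read_camera("side");t=r.read_camera("top"); pickle.dump({"side":s,"top":t},open("d1.pkl","wb"))
cv2.imwrite("pics/look1.png",np.hstack([crop(s,210,200,100,140,4),crop(t,125,150,100,140,4)]))
q=r.sense();print(q["ft_force"],q["ft_torque"],q["gripper_width"])
E
```

```text
[ 1.00200855  0.1083434  -3.71505356] [ 0.05227044  0.06967971 -0.03461374] 0.060725884223581286
```

View pics/look1.png

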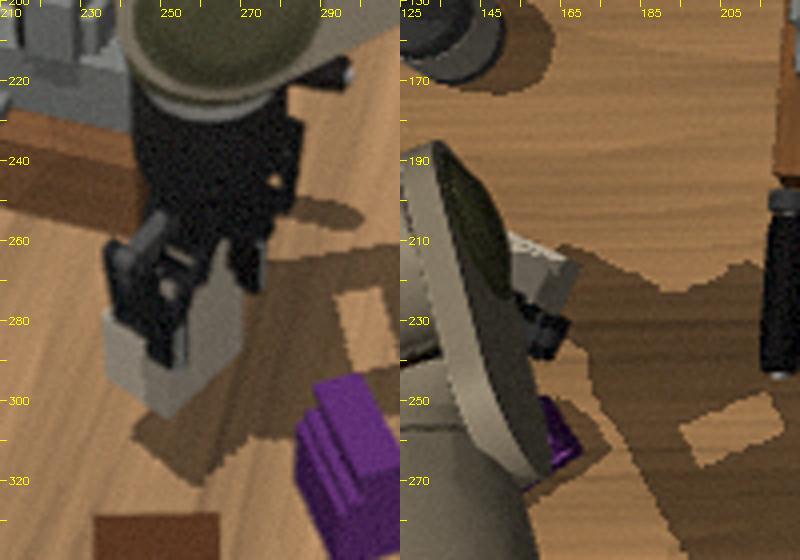

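The block is held upright, but near its -x edge: the speed limit cut the approach short. I'll set it down and regrasp it centred.

Emit:
{"method": "servo_tool", "body": {"motion": [{"fingers": -1, "delta_pos": [0, 0, -25], "roll": 0}, {"fingers": -1, "delta_pos": [0, 0, -50], "roll": 0}, {"fingers": -1, "delta_pos": [0, 0, -65], "roll": 0}, {"fingers": -1, "delta_pos": [0, 0, -72], "roll": 0}, {"fingers": -1, "delta_pos": [0, 0, -75], "roll": 0}, {"fingers": -1, "delta_pos": [0, 0, -77], "roll": 0}, {"fingers": -1, "delta_pos": [0, 0, -78], "roll": 0}, {"fingers": -1, "delta_pos": [0, 0, -78], "roll": 0}]}}

```text
clock: 3.4
eef_pos: [0.4665, 0.3056, 0.0433]
ee_rot: [[-0.919, 0.394, 0.001], [0.394, 0.919, 0.0], [-0.001, 0.001, -1.0]]
ft_force: [-3.5, -0.2, 2.9]
gripper_width: 0.0609
grip_force: 68.2
```

Emit:
{"method": "servo_tool", "body": {"motion": [{"fingers": 1, "delta_pos": [0, 0, 0], "roll": 0}, {"fingers": 1, "delta_pos": [0, 0, 0], "roll": 0}, {"fingers": 1, "delta_pos": [0, 0, 0], "roll": 0}, {"fingers": 1, "delta_pos": [0, 0, 0], "roll": 0}, {"fingers": 1, "delta_pos": [5, -2, 0], "roll": 0}, {"fingers": 1, "delta_pos": [12, -5, 0], "roll": 0}, {"fingers": 1, "delta_pos": [21, -9, -3], "roll": 0}, {"fingers": 1, "delta_pos": [21, -9, -8], "roll": 0}]}}

```text
clock: 4.2
eef_pos: [0.4889, 0.2958, 0.0343]
ee_rot: [[-0.919, 0.395, 0.001], [0.395, 0.919, 0.0], [-0.001, 0.001, -1.0]]
ft_force: [0.2, 1.0, -0.3]
gripper_width: 0.0849
grip_force: 0.0
```

Emit:
{"method": "servo_tool", "body": {"motion": [{"fingers": 1, "delta_pos": [0, 0, 0], "roll": 0}, {"fingers": -1, "delta_pos": [0, 0, 0], "roll": 0}, {"fingers": -1, "delta_pos": [0, 0, 0], "roll": 0}, {"fingers": -1, "delta_pos": [0, 0, 0], "roll": 0}, {"fingers": -1, "delta_pos": [0, 0, 0], "roll": 0}, {"fingers": -1, "delta_pos": [0, 0, 0], "roll": 0}, {"fingers": -1, "delta_pos": [0, 0, 0], "roll": 0}, {"fingers": -1, "delta_pos": [0, 0, 0], "roll": 0}]}}

```text
clock: 5.0
eef_pos: [0.4874, 0.2965, 0.0347]
ee_rot: [[-0.919, 0.394, 0.0], [0.394, 0.919, 0.0], [-0.0, 0.0, -1.0]]
ft_force: [-1.7, -1.3, 5.1]
gripper_width: 0.0636
grip_force: 66.6
```

Emit:
{"method": "servo_tool", "body": {"motion": [{"fingers": -1, "delta_pos": [0, 0, 10], "roll": 0}, {"fingers": -1, "delta_pos": [0, 0, 40], "roll": 0}, {"fingers": -1, "delta_pos": [0, 0, 75], "roll": 0}, {"fingers": -1, "delta_pos": [0, 0, 110], "roll": 0}, {"fingers": -1, "delta_pos": [0, 0, 145], "roll": 0}, {"fingers": -1, "delta_pos": [0, 0, 180], "roll": 0}, {"fingers": -1, "delta_pos": [0, 0, 205], "roll": 0}, {"fingers": -1, "delta_pos": [0, 0, 205], "roll": 0}]}}

```text
clock: 5.8
eef_pos: [0.4881, 0.2968, 0.2425]
ee_rot: [[-0.919, 0.394, 0.005], [0.394, 0.919, 0.002], [-0.004, 0.004, -1.0]]
ft_force: [0.8, -0.2, -4.8]
gripper_width: 0.0635
grip_force: 67.7
```

Emit:
{"method": "servo_tool", "body": {"motion": [{"fingers": -1, "delta_pos": [20, -25, 0], "roll": 0.05}, {"fingers": -1, "delta_pos": [45, -55, 0], "roll": 0.1}, {"fingers": -1, "delta_pos": [70, -85, 0], "roll": 0.15}, {"fingers": -1, "delta_pos": [95, -120, 0], "roll": 0.2}, {"fingers": -1, "delta_pos": [120, -150, 0], "roll": 0.25}, {"fingers": -1, "delta_pos": [145, -180, 0], "roll": 0.3}, {"fingers": -1, "delta_pos": [165, -205, 0], "roll": 0.35}, {"fingers": -1, "delta_pos": [180, -225, 0], "roll": 0.35}]}}

```text
clock: 6.6
eef_pos: [0.6677, 0.0696, 0.2363]
ee_rot: [[-0.999, 0.055, -0.004], [0.055, 0.999, 0.0], [0.004, -0.0, -1.0]]
ft_force: [-0.6, 0.3, -3.8]
gripper_width: 0.0634
grip_force: 67.6
```

Emit:
{"method": "servo_tool", "body": {"motion": [{"fingers": -1, "delta_pos": [7, -8, 0], "roll": 0}, {"fingers": -1, "delta_pos": [13, -16, 0], "roll": 0}, {"fingers": -1, "delta_pos": [13, -16, 0], "roll": 0}, {"fingers": -1, "delta_pos": [13, -16, 0], "roll": 0}, {"fingers": -1, "delta_pos": [13, -16, -10], "roll": 0}, {"fingers": -1, "delta_pos": [13, -16, -20], "roll": 0}, {"fingers": -1, "delta_pos": [13, -16, -20], "roll": 0}, {"fingers": -1, "delta_pos": [13, -16, -20], "roll": 0}]}}

```text
clock: 7.4
eef_pos: [0.6801, 0.0556, 0.219]
ee_rot: [[-0.999, 0.055, -0.001], [0.055, 0.999, 0.0], [0.001, -0.0, -1.0]]
ft_force: [0.5, 0.3, -4.5]
gripper_width: 0.0641
grip_force: 67.5
```

```bash
python3 - <<'E'
from cell import r; from h import *; import pickle
s=r.read_camera("side");t=r.read_camera("top"); pickle.dump({"side":s,"top":t},open("d2.pkl","wb"))
cv2.imwrite("pics/look2.png",np.hstack([crop(s,160,100,133,130,3),crop(t,190,70,133,130,3)]))
q=r.sense();print(q["eef_pos"],q["ft_force"],q["ft_torque"])
E
```

```text
[0.68043093 0.05549184 0.21979072] [ 0.80824893 -0.37320766 -3.98151451] [ 0.04346867 -0.01788627  0.0058373 ]
```

View pics/look2.png

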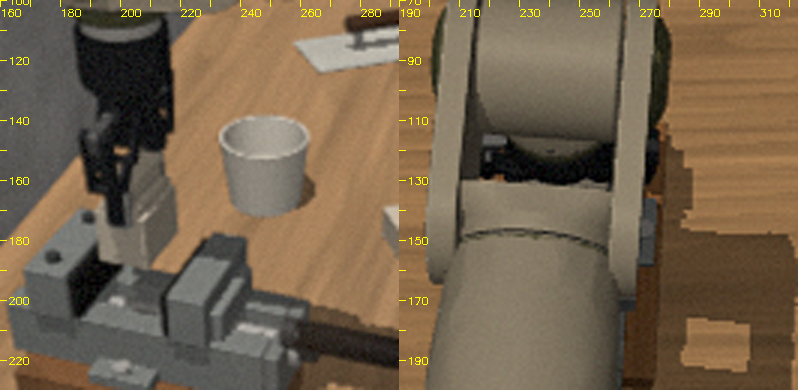

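The side view shows the held block above the gap. Its lower +y corners are near pixels (193,187) and (208,190), clear of both jaws.

```bash
python3 - <<'E'
import pickle; from h import *
s=pickle.load(open("d2.pkl","rb"))["side"]
for p in((100,262),(145,271),(177,232)): print(p,ray(s,(160+p[0]/3-.3,100+p[1]/3-.3),.185))
E
```

```text
(100, 262) [0.70554414 0.09092163 0.185     ]
(145, 271) [0.66274871 0.09398656 0.185     ]
(177, 232) [0.65671218 0.02815046 0.185     ]
```

Emit:
{"method": "servo_tool", "body": {"motion": [{"fingers": -1, "delta_pos": [0, -2, -8], "roll": 0}, {"fingers": -1, "delta_pos": [0, -2, -18], "roll": 0}, {"fingers": -1, "delta_pos": [0, -2, -28], "roll": 0}, {"fingers": -1, "delta_pos": [0, -2, -38], "roll": 0}, {"fingers": -1, "delta_pos": [0, -2, -46], "roll": 0}, {"fingers": -1, "delta_pos": [0, -2, -52], "roll": 0}, {"fingers": -1, "delta_pos": [0, -2, -54], "roll": 0}, {"fingers": -1, "delta_pos": [0, -2, -54], "roll": 0}]}}

```text
clock: 8.3
eef_pos: [0.6803, 0.0534, 0.1652]
ee_rot: [[-0.999, 0.055, -0.0], [0.055, 0.999, -0.0], [0.0, -0.0, -1.0]]
ft_force: [0.4, -0.2, -4.1]
gripper_width: 0.0632
grip_force: 67.5
```

Emit:
{"method": "servo_tool", "body": {"motion": [{"fingers": -1, "delta_pos": [0, 0, -2], "roll": 0}, {"fingers": -1, "delta_pos": [0, 0, -4], "roll": 0}, {"fingers": -1, "delta_pos": [0, 0, -5], "roll": 0}, {"fingers": -1, "delta_pos": [0, 0, -5], "roll": 0}, {"fingers": -1, "delta_pos": [0, 0, -6], "roll": 0}, {"fingers": -1, "delta_pos": [0, 0, -6], "roll": 0}, {"fingers": -1, "delta_pos": [0, 0, -6], "roll": 0}, {"fingers": -1, "delta_pos": [0, 0, -6], "roll": 0}]}}

```text
clock: 9.1
eef_pos: [0.6805, 0.0534, 0.1598]
ee_rot: [[-0.998, 0.055, 0.001], [0.055, 0.998, -0.0], [-0.001, 0.0, -1.0]]
ft_force: [0.1, -0.4, -0.6]
gripper_width: 0.0633
grip_force: 67.8
```

Emit:
{"method": "servo_tool", "body": {"motion": [{"fingers": 1, "delta_pos": [0, 0, 0], "roll": 0}, {"fingers": 1, "delta_pos": [0, 0, 0], "roll": 0}, {"fingers": 1, "delta_pos": [0, 0, 0], "roll": 0}, {"fingers": 1, "delta_pos": [0, 0, 0], "roll": 0}, {"fingers": 1, "delta_pos": [0, 0, 5], "roll": 0}, {"fingers": 1, "delta_pos": [0, 0, 30], "roll": 0}, {"fingers": 1, "delta_pos": [0, 0, 70], "roll": 0}, {"fingers": 1, "delta_pos": [0, 0, 115], "roll": 0}]}}

```text
clock: 9.9
eef_pos: [0.6798, 0.0535, 0.2754]
ee_rot: [[-0.998, 0.055, -0.002], [0.055, 0.998, 0.0], [0.002, 0.0, -1.0]]
ft_force: [0.3, -0.7, 0.0]
gripper_width: 0.0853
grip_force: 0.0
```

Emit:
{"method": "servo_tool", "body": {"motion": [{"fingers": 1, "delta_pos": [-35, 15, 20], "roll": 0}, {"fingers": 1, "delta_pos": [-75, 30, 20], "roll": 0}, {"fingers": 1, "delta_pos": [-115, 40, 20], "roll": 0}, {"fingers": 1, "delta_pos": [-150, 50, 20], "roll": 0}, {"fingers": 1, "delta_pos": [-190, 60, 20], "roll": 0}, {"fingers": 1, "delta_pos": [-220, 65, 10], "roll": 0}, {"fingers": 1, "delta_pos": [-220, 65, 0], "roll": 0}, {"fingers": 1, "delta_pos": [-220, 65, 0], "roll": 0}]}}

```text
clock: 10.7
eef_pos: [0.46, 0.1184, 0.2741]
ee_rot: [[-0.999, 0.055, -0.001], [0.055, 0.999, -0.0], [0.001, -0.0, -1.0]]
ft_force: [0.3, 0.2, -0.2]
gripper_width: 0.0851
grip_force: 0.0
```

```bash
python3 - <<'E'
from cell import r; from h import *; import pickle
s=r.read_camera("side");t=r.read_camera("top"); pickle.dump({"side":s,"top":t},open("d3.pkl","wb"))
cv2.imwrite("pics/look3.png",np.hstack([crop(s,160,140,133,130,3),crop(t,190,92,133,130,3)]))
q=r.sense();print(q["eef_pos"],q["ft_force"],q["ft_torque"],q["ee_rot"][:,1])
E
```

```text
[0.46114042 0.11817066 0.27468977] [ 0.20009741 -0.90766323  0.08258098] [0.06949974 0.03318889 0.00571815] [ 5.51624684e-02  9.98477392e-01 -2.39643982e-05]
```

View pics/look3.png

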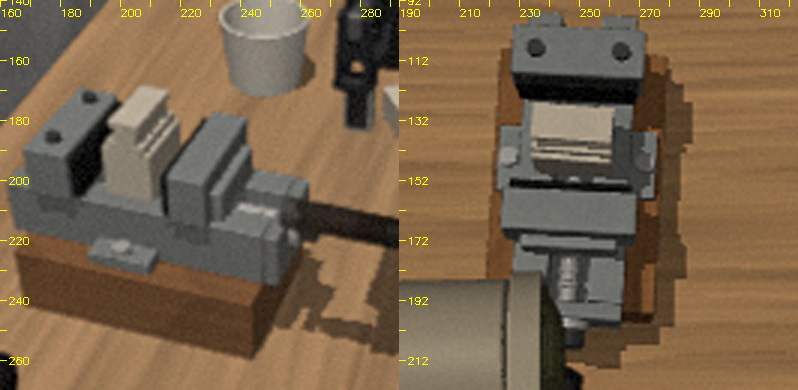

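The block stands square between the jaws, moulding up, at top (248,137) and side (207,182). I'll refine the grip's height before pinching it.

```bash
python3 - <<'E'
import pickle; from h import *
np.set_printoptions(precision=4,suppress=True)
d=pickle.load(open("d0.pkl","rb")); s,t=d["side"],d["top"]
g=s["image"].max(2)
for u in (270,280,290,293): 
    c=g[203:228,u]; k=np.where(c<70)[0]; print(u,k.min()+203,k.max()+203,len(k))
for p in((295.2,221.2),(295.8,217.7)):
    X=tri(s,p,t,(221.1,242.4)); print(X)
# centreline: mask of grey jaws/bed width in top rows
im=cv2.cvtColor(np.ascontiguousarray(t["image"]),cv2.COLOR_RGB2HSV)
for v,z in((105,.176),(112,.176),(158,.176),(164,.176),(140,.125),(190,.125)):
    k=np.where(im[v,215:285,1]<60)[0]+215; a=ray(t,(k.min()-.5,v),z);b=ray(t,(k.max()+.5,v),z);print(v,k.min(),k.max(),(a+b)/2,(a-b)[1])
E
```

```text
270 209 217 9
280 211 219 9
290 213 221 9
293 213 222 10
[0.4252 0.122  0.1518]
[0.4247 0.121  0.1622]
105 228 271 [0.758  0.0489 0.176 ] 0.10818620883807642
112 227 271 [0.7402 0.0503 0.176 ] 0.1104006754442358
158 224 274 [0.625  0.0516 0.176 ] 0.12330739050256445
164 224 268 [0.6103 0.059  0.176 ] 0.10861445527424085
140 223 275 [0.6831 0.0526 0.125 ] 0.13496327780110515
190 228 264 [0.5545 0.0615 0.125 ] 0.09276635152537288
```

Emit:
{"method": "servo_tool", "body": {"motion": [{"fingers": 1, "delta_pos": [2, 0, -35], "roll": 0}, {"fingers": 1, "delta_pos": [2, 0, -75], "roll": 0}, {"fingers": 1, "delta_pos": [2, 0, -105], "roll": 0}, {"fingers": 1, "delta_pos": [2, 0, -125], "roll": 0}, {"fingers": 1, "delta_pos": [2, 0, -132], "roll": 0}, {"fingers": 1, "delta_pos": [2, 0, -132], "roll": 0}, {"fingers": -1, "delta_pos": [2, 0, -132], "roll": 0}, {"fingers": -1, "delta_pos": [2, 0, -132], "roll": 0}]}}

```text
clock: 11.6
eef_pos: [0.4631, 0.1184, 0.1435]
ee_rot: [[-0.998, 0.055, 0.002], [0.055, 0.998, -0.0], [-0.002, 0.0, -1.0]]
ft_force: [-0.3, -0.4, -0.9]
gripper_width: 0.0588
grip_force: 0.0
```

Emit:
{"method": "servo_tool", "body": {"motion": [{"fingers": -1, "delta_pos": [0, 0, 0], "roll": 0}, {"fingers": -1, "delta_pos": [0, 0, 0], "roll": 0}, {"fingers": -1, "delta_pos": [0, 0, 0], "roll": 0}, {"fingers": -1, "delta_pos": [0, 0, 0], "roll": 0}, {"fingers": -1, "delta_pos": [0, 0, 0], "roll": 0}, {"fingers": -1, "delta_pos": [0, 0, 0], "roll": 0}, {"fingers": -1, "delta_pos": [0, 0, 0], "roll": 0}, {"fingers": -1, "delta_pos": [0, 0, 0], "roll": 0}]}}

```text
clock: 12.4
eef_pos: [0.4625, 0.119, 0.143]
ee_rot: [[-0.998, 0.055, 0.001], [0.055, 0.998, 0.001], [-0.001, 0.001, -1.0]]
ft_force: [-1.9, 5.0, 4.4]
gripper_width: 0.0246
grip_force: 58.6
```

```bash
cat >> h.py <<'E'
def table(f0,step,calls,Rr=75):
    p=lambda f:np.round([-.061*Rr*np.sin(f),-Rr*np.sin(f),Rr*np.cos(f)]).astype(int)
    for c in range(calls):
        a=f0+c*8*step; print(round(a,3),[(p(a+(i+1)*step)-p(a)).tolist() for i in range(8)])
E
python3 -c "
from h import *
table(np.radians(316),np.pi/16,4)"
```

```text
5.515 [[-1, -11, 9], [-1, -25, 16], [-2, -39, 20], [-3, -53, 21], [-4, -68, 19], [-5, -82, 15], [-6, -95, 8], [-6, -106, -2]]
7.086 [[-1, -9, -11], [-1, -16, -25], [-2, -20, -39], [-2, -21, -53], [-1, -19, -68], [-1, -15, -82], [-1, -8, -95], [0, 2, -106]]
8.657 [[1, 11, -9], [1, 25, -16], [2, 39, -20], [3, 53, -21], [4, 68, -19], [5, 82, -15], [6, 95, -8], [6, 106, 2]]
10.228 [[1, 9, 11], [1, 16, 25], [2, 20, 39], [2, 21, 53], [1, 19, 68], [1, 15, 82], [1, 8, 95], [0, -2, 106]]
```

Emit:
{"method": "servo_tool", "body": {"motion": [{"fingers": -1, "delta_pos": [-1, -11, 9], "roll": 0}, {"fingers": -1, "delta_pos": [-1, -25, 16], "roll": 0}, {"fingers": -1, "delta_pos": [-2, -39, 20], "roll": 0}, {"fingers": -1, "delta_pos": [-3, -53, 21], "roll": 0}, {"fingers": -1, "delta_pos": [-4, -68, 19], "roll": 0}, {"fingers": -1, "delta_pos": [-5, -82, 15], "roll": 0}, {"fingers": -1, "delta_pos": [-6, -95, 8], "roll": 0}, {"fingers": -1, "delta_pos": [-6, -106, -2], "roll": 0}]}}

```text
clock: 13.2
eef_pos: [0.4553, 0.0134, 0.1394]
ee_rot: [[-0.998, 0.055, -0.002], [0.055, 0.998, 0.003], [0.003, 0.003, -1.0]]
ft_force: [-0.9, 13.0, -5.6]
gripper_width: 0.0243
grip_force: 60.8
```

Emit:
{"method": "servo_tool", "body": {"motion": [{"fingers": -1, "delta_pos": [-1, -9, -11], "roll": 0}, {"fingers": -1, "delta_pos": [-1, -16, -25], "roll": 0}, {"fingers": -1, "delta_pos": [-2, -20, -39], "roll": 0}, {"fingers": -1, "delta_pos": [-2, -21, -53], "roll": 0}, {"fingers": -1, "delta_pos": [-1, -19, -68], "roll": 0}, {"fingers": -1, "delta_pos": [-1, -15, -82], "roll": 0}, {"fingers": -1, "delta_pos": [-1, -8, -95], "roll": 0}, {"fingers": -1, "delta_pos": [0, 2, -106], "roll": 0}]}}

```text
clock: 14.0
eef_pos: [0.4556, 0.0154, 0.0344]
ee_rot: [[-0.998, 0.055, -0.002], [0.055, 0.998, 0.001], [0.002, 0.001, -1.0]]
ft_force: [-5.8, 6.6, 13.4]
gripper_width: 0.0243
grip_force: 62.5
```

Emit:
{"method": "servo_tool", "body": {"motion": [{"fingers": -1, "delta_pos": [1, 11, -9], "roll": 0}, {"fingers": -1, "delta_pos": [1, 25, -16], "roll": 0}, {"fingers": -1, "delta_pos": [2, 39, -20], "roll": 0}, {"fingers": -1, "delta_pos": [3, 53, -21], "roll": 0}, {"fingers": -1, "delta_pos": [4, 68, -19], "roll": 0}, {"fingers": -1, "delta_pos": [5, 82, -15], "roll": 0}, {"fingers": -1, "delta_pos": [6, 95, -8], "roll": 0}, {"fingers": -1, "delta_pos": [6, 106, 2], "roll": 0}]}}

```text
clock: 14.8
eef_pos: [0.4623, 0.1216, 0.0361]
ee_rot: [[-0.998, 0.055, -0.0], [0.055, 0.998, 0.001], [0.0, 0.001, -1.0]]
ft_force: [9.0, 6.6, -15.5]
gripper_width: 0.0244
grip_force: 60.0
```

Emit:
{"method": "servo_tool", "body": {"motion": [{"fingers": -1, "delta_pos": [1, 9, 11], "roll": 0}, {"fingers": -1, "delta_pos": [1, 16, 25], "roll": 0}, {"fingers": -1, "delta_pos": [2, 20, 39], "roll": 0}, {"fingers": -1, "delta_pos": [2, 21, 53], "roll": 0}, {"fingers": -1, "delta_pos": [1, 19, 68], "roll": 0}, {"fingers": -1, "delta_pos": [1, 15, 82], "roll": 0}, {"fingers": -1, "delta_pos": [1, 8, 95], "roll": 0}, {"fingers": -1, "delta_pos": [0, -2, 106], "roll": 0}]}}

```text
clock: 15.6
eef_pos: [0.4624, 0.1189, 0.1436]
ee_rot: [[-0.999, 0.054, 0.001], [0.054, 0.999, 0.001], [-0.001, 0.001, -1.0]]
ft_force: [4.5, 1.6, -7.2]
gripper_width: 0.0241
grip_force: 61.3
```

Emit:
{"method": "servo_tool", "body": {"motion": [{"fingers": -1, "delta_pos": [-1, -11, 9], "roll": 0}, {"fingers": -1, "delta_pos": [-1, -25, 16], "roll": 0}, {"fingers": -1, "delta_pos": [-2, -39, 20], "roll": 0}, {"fingers": -1, "delta_pos": [-3, -53, 21], "roll": 0}, {"fingers": -1, "delta_pos": [-4, -68, 19], "roll": 0}, {"fingers": -1, "delta_pos": [-5, -82, 15], "roll": 0}, {"fingers": -1, "delta_pos": [-6, -95, 8], "roll": 0}, {"fingers": -1, "delta_pos": [-6, -106, -2], "roll": 0}]}}

```text
clock: 16.4
eef_pos: [0.4553, 0.0135, 0.1397]
ee_rot: [[-0.998, 0.055, -0.002], [0.055, 0.998, 0.004], [0.002, 0.004, -1.0]]
ft_force: [1.9, 17.1, -9.7]
gripper_width: 0.0246
grip_force: 61.4
```

Emit:
{"method": "servo_tool", "body": {"motion": [{"fingers": -1, "delta_pos": [-1, -9, -11], "roll": 0}, {"fingers": -1, "delta_pos": [-1, -16, -25], "roll": 0}, {"fingers": -1, "delta_pos": [-2, -20, -39], "roll": 0}, {"fingers": -1, "delta_pos": [-2, -21, -53], "roll": 0}, {"fingers": -1, "delta_pos": [-1, -19, -68], "roll": 0}, {"fingers": -1, "delta_pos": [-1, -15, -82], "roll": 0}, {"fingers": -1, "delta_pos": [-1, -8, -95], "roll": 0}, {"fingers": -1, "delta_pos": [0, 2, -106], "roll": 0}]}}

```text
clock: 17.2
eef_pos: [0.4556, 0.0149, 0.035]
ee_rot: [[-0.998, 0.055, -0.002], [0.055, 0.998, 0.001], [0.002, 0.001, -1.0]]
ft_force: [-7.0, 4.8, 12.1]
gripper_width: 0.0241
grip_force: 63.4
```

```bash
python3 - <<'E'
from cell import r; from h import *; import pickle
s=r.read_camera("side");t=r.read_camera("top"); pickle.dump({"side":s,"top":t},open("d4.pkl","wb"))
cv2.imwrite("pics/look4.png",np.hstack([crop(s,160,150,80,110,5),crop(t,210,92,80,110,5)]))
q=r.sense();print(q["eef_pos"],q["ft_force"],q["ft_torque"],q["ee_rot"][:,1])
E
```

```text
[0.45547573 0.01575013 0.03439619] [-1.9198261  10.11973467  1.61116916] [ 1.50618481  0.22766239 -0.12700433] [0.05424221 0.99852622 0.00178009]
```

View pics/look4.png

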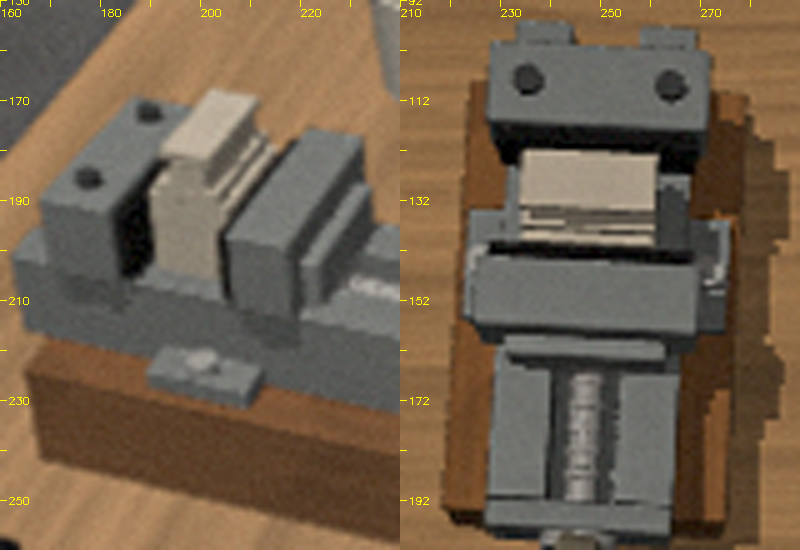

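Top view: the front pad's edge is now near row 141 and the fixed pad's near row 120, with the block between them at columns 234-261, still square and upright. There is still space on both sides.

Emit:
{"method": "servo_tool", "body": {"motion": [{"fingers": -1, "delta_pos": [1, 11, -9], "roll": 0}, {"fingers": -1, "delta_pos": [1, 25, -16], "roll": 0}, {"fingers": -1, "delta_pos": [2, 39, -20], "roll": 0}, {"fingers": -1, "delta_pos": [3, 53, -21], "roll": 0}, {"fingers": -1, "delta_pos": [4, 68, -19], "roll": 0}, {"fingers": -1, "delta_pos": [5, 82, -15], "roll": 0}, {"fingers": -1, "delta_pos": [6, 95, -8], "roll": 0}, {"fingers": -1, "delta_pos": [6, 106, 2], "roll": 0}]}}

```text
clock: 18.1
eef_pos: [0.4623, 0.1215, 0.0363]
ee_rot: [[-0.998, 0.055, -0.0], [0.055, 0.998, 0.001], [0.0, 0.001, -1.0]]
ft_force: [10.0, 11.0, -19.8]
gripper_width: 0.0244
grip_force: 60.6
```

```bash
python3 - <<'E'
from cell import r; from h import *; import pickle
s=r.read_camera("side");t=r.read_camera("top"); pickle.dump({"side":s,"top":t},open("d5.pkl","wb"))
cv2.imwrite("pics/look5.png",np.hstack([crop(s,180,160,50,60,8),crop(t,222,108,50,60,8)]))
q=r.sense();print(q["eef_pos"],q["ft_force"])
g=t["image"].max(2); print(g[112:150,240].tolist()); print(g[112:150,264].tolist())
from h import *; table(np.radians(226),np.pi/64*1.0,2)
E
```

```text
[0.46259687 0.12281221 0.03746293] [  3.00827634  17.79015925 -10.31813194]
[111, 113, 109, 115, 88, 29, 3, 2, 178, 171, 168, 168, 171, 170, 169, 169, 169, 173, 173, 98, 95, 96, 181, 90, 145, 181, 95, 12, 16, 22, 117, 109, 114, 112, 109, 113, 114, 111]
[57, 114, 108, 106, 114, 94, 24, 10, 13, 16, 1, 5, 14, 6, 36, 64, 61, 59, 66, 61, 60, 56, 63, 66, 59, 65, 64, 68, 32, 22, 17, 106, 113, 111, 113, 110, 116, 113]
3.944 [[0, 2, 3], [1, 5, 5], [1, 7, 8], [1, 9, 11], [1, 11, 15], [1, 13, 18], [1, 14, 21], [1, 16, 25]]
4.337 [[0, 1, 3], [0, 2, 6], [0, 3, 10], [1, 4, 14], [1, 4, 17], [1, 5, 21], [1, 5, 25], [1, 5, 28]]
```

View pics/look5.png

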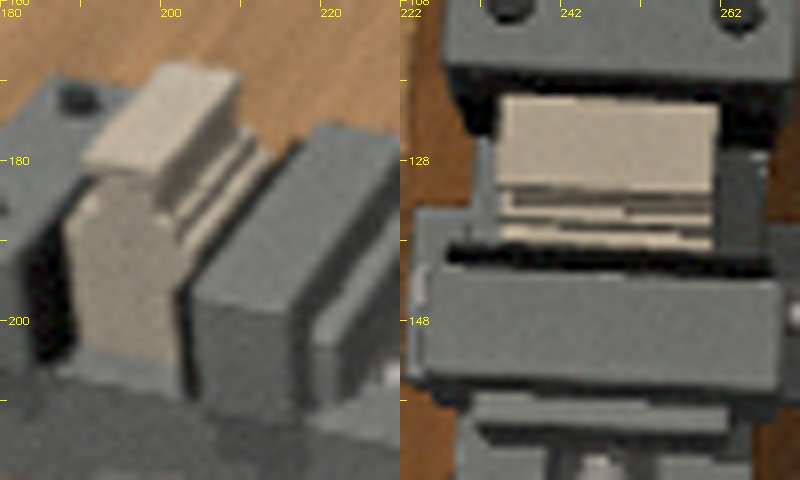

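The jaw is about to meet the block: the front pad is at row 140, and the block's -x face is next to it. From here I go in small steps, recentring by (+2,-2) mm to relieve the radial load.

Emit:
{"method": "servo_tool", "body": {"motion": [{"fingers": -1, "delta_pos": [0, 4, 1], "roll": 0}, {"fingers": -1, "delta_pos": [1, 7, 3], "roll": 0}, {"fingers": -1, "delta_pos": [1, 9, 6], "roll": 0}, {"fingers": -1, "delta_pos": [1, 11, 9], "roll": 0}, {"fingers": -1, "delta_pos": [1, 13, 13], "roll": 0}, {"fingers": -1, "delta_pos": [1, 15, 16], "roll": 0}, {"fingers": -1, "delta_pos": [1, 16, 19], "roll": 0}, {"fingers": -1, "delta_pos": [1, 18, 23], "roll": 0}]}}

```text
clock: 19.0
eef_pos: [0.4637, 0.138, 0.06]
ee_rot: [[-0.998, 0.055, 0.001], [0.055, 0.998, -0.001], [-0.001, -0.001, -1.0]]
ft_force: [3.5, -7.5, -7.0]
gripper_width: 0.0242
grip_force: 62.3
```

```bash
python3 - <<'E'
from cell import r
q=r.sense();print(q["clock"],q["eef_pos"],q["ft_force"])
E
```

```text
19.0 [0.46374379 0.1379707  0.05999804] [ 3.45811624 -7.50528828 -7.04982363]
```

Emit:
{"method": "servo_tool", "body": {"motion": [{"fingers": -1, "delta_pos": [0, 1, 2], "roll": 0}, {"fingers": -1, "delta_pos": [0, 1, 4], "roll": 0}, {"fingers": -1, "delta_pos": [0, 2, 5], "roll": 0}, {"fingers": -1, "delta_pos": [0, 2, 7], "roll": 0}, {"fingers": -1, "delta_pos": [0, 3, 9], "roll": 0}, {"fingers": -1, "delta_pos": [0, 3, 11], "roll": 0}, {"fingers": -1, "delta_pos": [0, 4, 12], "roll": 0}, {"fingers": -1, "delta_pos": [0, 4, 14], "roll": 0}]}}

```text
clock: 19.8
eef_pos: [0.464, 0.1419, 0.0737]
ee_rot: [[-0.998, 0.055, 0.001], [0.055, 0.998, -0.001], [-0.001, -0.001, -1.0]]
ft_force: [5.6, -3.6, -11.6]
gripper_width: 0.0242
grip_force: 61.9
```

```bash
python3 - <<'E'
from cell import r; from h import *; import pickle
s=r.read_camera("side");t=r.read_camera("top"); pickle.dump({"side":s,"top":t},open("d6.pkl","wb"))
cv2.imwrite("pics/look6.png",np.hstack([crop(s,180,160,50,60,8),crop(t,222,108,50,60,8)]))
for i in range(5):
    q=r.sense();print(q["eef_pos"],q["ft_force"]); r.read_camera("top")
E
```

```text
[0.46402556 0.14199907 0.07388326] [ 4.20754503 -4.64857526 -8.39438711]
[0.46400657 0.14199846 0.07386363] [ 4.72776984 -5.05729143 -7.73894954]
[0.46400405 0.1420131  0.07385369] [ 4.42936416 -6.47738518 -7.31854766]
[0.4640311  0.14199035 0.0738672 ] [ 4.22359786 -5.06328064 -7.71828213]
[0.46403514 0.14201297 0.07387609] [ 4.38021221 -5.47278238 -8.43431784]
```

View pics/look6.png

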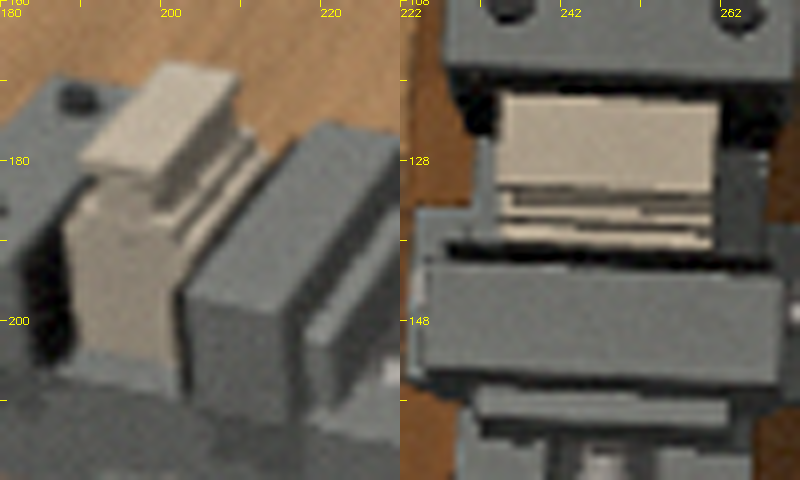

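The block's faces sit against both pads and it looks square. A small further step will tell a real bite from side load.

Emit:
{"method": "servo_tool", "body": {"motion": [{"fingers": -1, "delta_pos": [0, 0, 1], "roll": 0}, {"fingers": -1, "delta_pos": [0, 0, 1], "roll": 0}, {"fingers": -1, "delta_pos": [0, 0, 2], "roll": 0}, {"fingers": -1, "delta_pos": [0, 0, 2], "roll": 0}, {"fingers": -1, "delta_pos": [0, 0, 3], "roll": 0}, {"fingers": -1, "delta_pos": [0, 0, 3], "roll": 0}, {"fingers": -1, "delta_pos": [0, 1, 4], "roll": 0}, {"fingers": -1, "delta_pos": [0, 1, 4], "roll": 0}]}}

```text
clock: 20.95
eef_pos: [0.4641, 0.1427, 0.0777]
ee_rot: [[-0.998, 0.055, 0.002], [0.055, 0.998, -0.001], [-0.002, -0.001, -1.0]]
ft_force: [5.6, -6.6, -8.4]
gripper_width: 0.0245
grip_force: 62.1
```

Emit:
{"method": "servo_tool", "body": {"motion": [{"fingers": -1, "delta_pos": [0, 0, 0], "roll": 0}, {"fingers": -1, "delta_pos": [0, 0, 0], "roll": 0}, {"fingers": -1, "delta_pos": [0, 0, 0], "roll": 0}, {"fingers": -1, "delta_pos": [0, 0, 0], "roll": 0}, {"fingers": -1, "delta_pos": [0, 0, 1], "roll": 0}, {"fingers": -1, "delta_pos": [0, 0, 2], "roll": 0}, {"fingers": -1, "delta_pos": [0, 0, 3], "roll": 0}, {"fingers": -1, "delta_pos": [0, 0, 4], "roll": 0}]}}

```text
clock: 21.75
eef_pos: [0.4641, 0.1431, 0.0816]
ee_rot: [[-0.998, 0.055, 0.002], [0.055, 0.998, -0.001], [-0.002, -0.001, -1.0]]
ft_force: [6.6, -3.7, -12.2]
gripper_width: 0.0242
grip_force: 61.8
```

Moving push is about 12.5 N, up from 9.3 and 12.0, so the crank has clearly stiffened and is in the good range. I'll let go.

Emit:
{"method": "servo_tool", "body": {"motion": [{"fingers": 1, "delta_pos": [0, 0, 4], "roll": 0}, {"fingers": 1, "delta_pos": [0, 0, 0], "roll": 0}, {"fingers": 1, "delta_pos": [0, 0, 0], "roll": 0}, {"fingers": 1, "delta_pos": [0, 0, 0], "roll": 0}, {"fingers": 1, "delta_pos": [0, 0, 0], "roll": 0}, {"fingers": 1, "delta_pos": [0, 0, 10], "roll": 0}, {"fingers": 1, "delta_pos": [0, 0, 45], "roll": 0}, {"fingers": 1, "delta_pos": [0, 0, 90], "roll": 0}]}}

```text
clock: 22.55
eef_pos: [0.4624, 0.1433, 0.1721]
ee_rot: [[-0.998, 0.055, -0.003], [0.055, 0.998, -0.0], [0.003, -0.0, -1.0]]
ft_force: [-0.4, -0.2, 0.3]
gripper_width: 0.0854
grip_force: 0.0
```

Emit:
{"method": "servo_tool", "body": {"motion": [{"fingers": 1, "delta_pos": [0, 0, 30], "roll": 0}, {"fingers": 1, "delta_pos": [0, 0, 60], "roll": 0}, {"fingers": 1, "delta_pos": [-20, 20, 70], "roll": 0}, {"fingers": 1, "delta_pos": [-50, 50, 70], "roll": 0}, {"fingers": 1, "delta_pos": [-60, 60, 70], "roll": 0}, {"fingers": 1, "delta_pos": [-60, 60, 70], "roll": 0}, {"fingers": 1, "delta_pos": [-60, 60, 70], "roll": 0}, {"fingers": 1, "delta_pos": [-60, 60, 70], "roll": 0}]}}

```text
clock: 23.35
eef_pos: [0.404, 0.2027, 0.2414]
ee_rot: [[-0.998, 0.056, -0.0], [0.056, 0.998, -0.0], [0.0, -0.0, -1.0]]
ft_force: [0.3, 0.3, -0.4]
gripper_width: 0.0857
grip_force: 0.0
```

```bash
python3 - <<'E'
from cell import r; from h import *
s=r.read_camera("side");t=r.read_camera("top")
cv2.imwrite("pics/look7.png",np.hstack([crop(s,165,150,133,130,3),crop(t,190,92,133,130,3)]))
q=r.sense();print(q["eef_pos"],q["ft_force"],q["gripper_width"])
E
```

```text
[0.403928   0.20278367 0.24125692] [ 1.45770246 -0.02837849 -0.26925695] 0.08517995634925879
```

View pics/look7.png

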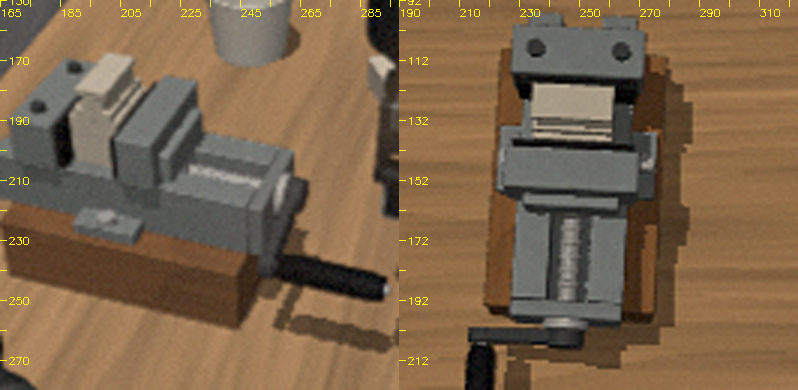

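The final view shows the block held square between the pads, at side (202,186) and top (247,131), with the gripper clear and the other things untouched. Handing in.

```bash
python3 -c "
from cell import r
print(r.job_done())"
```

```text
the job is handed in; nothing more can be done
None
```

The off-white casting stands moulding up, square and about midway between the vise jaws; I wound the crank clockwise until it stiffened to about 12.5 N at the grip, let go, and handed the job in at about 23 s.

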